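Push the green filter into its cell

ROBOT

A 6-joint arm with a two-finger parallel gripper is mounted at the origin on a cart in front of the work surface, level with it; the furniture and walls round the work are solid. World frame = base frame: x ahead of the robot, y to its left, z up, the work surface at z = 0. Lengths are in m, angles in rad, forces in N, time in s.
With the tool pointing down it reaches from about 0.35 to 0.775 m from the base axis. Payload 7.3 kg.
Tool frame: the origin (TCP) lies midway between the tips of the shut fingers; the grasp point (between the pads) lies 19 mm behind it (robot.grip_depth is the z of the grasp point in the tool frame, in m); z points along the fingers, y is the line along which they close (so a half turn about z gives the same grasp; the last joint's range is limited). The gripper opens to 92 mm and grips with 3 to 60 N. Pads are 19 mm wide; open, the fingers measure 130 mm over their backs; the gripper's body (75 mm by 190 mm) begins 47 mm behind the grasp point.
Start: joints at [-0.146, 0.342, 1.524, -0, 1.275, -0.146], TCP at [0.525, 0, 0.227] pointing down, gripper open.
Joint ranges: [-2.53, 2.53], [-0.77, 2.02], [0.04, 2.7], [-1, 4.14], [0.28, 2.66], [-3.11, 3.11]. Speed limits (rad/s): [2.57, 2.57, 3.14, 3.14, 3.14, 3.14].

INTERFACE

Orientations are given as [roll, pitch, yaw] about the fixed x, y, z axes, in that order (R = Rz(yaw) Ry(pitch) Rx(roll)).
In Python, from cell import robot, viewer gives the robot as it stands.
- The arm moves only by the tool step_arm, never from a script. Its argument "increments" is a list of rows, each an object with "delta_pos": the shift along the tool's x, y, z in cm, a list of three; "dr": the turn, a rotation vector about the tool's x, y, z in degrees, a list of three; "fingers": the closure, from -1 (fully open) to 1 (shut), so that 0 is half open. In form: [{"delta_pos": [tx, ty, tz], "dr": [wx, wy, wz], "fingers": fingers}, ...]. A call has exactly 5 rows; each row is the pose to reach, as a shift and turn from the pose commanded when the call began, along the tool's axes at that moment; what a row does not reach only later rows make up. A row lasts 1/8 s, in which the tool goes at most 62.5 mm and 10.7 degrees, less where a joint would pass 70% of its speed; a pose out of reach is approached as far as the arm can. A call with a gripper value outside its range is refused whole. The fingers move at their own pace and stop on an object; "newtons" is the grip in N (left out, the last holds). Time passes only in rows, so rows that repeat a pose let the fingers close, or fill a call up. It gives the time, the measured TCP pose, the force, the opening and the grip force at its end, in the units of the state.
- robot.observe(): the state, without advancing time (a new reading comes with each control period).
- viewer.read_camera(name): name is "scene" or "side" or "wrist"; returns the picture (420x560x3 uint8, red, green, blue); there is no depth.
- viewer.camera_params(name): a dict with "K" (3x3 intrinsics, pixels), "k1" (the pictures are not rectified: a ray, as slopes to the right and down, at radius r is drawn at 1 + k1 r^2 times it, then the intrinsics apply), "T" (4x4, takes a point from camera to world coordinates). Camera axes: x right, y down, z forward; pixel columns grow to the right and rows downward; lengths in m; the calibration is good to about 2 mm. A picture is of the moment at which its call begins: read the wrist's pose just before it. camera_params takes no time and is no camera call; for the wrist camera it gives the pose at the moment of the call.
- robot.hand_in(): hands the job in; it is judged then, once.
The state is a dict: "time": time; "qpos": joint angles; "qvel": joint speeds; "joint_efforts": joint torques, N m; "tool_pos": TCP position; "tool_rot": TCP orientation; "contact_force": force on the tool from outside, world axes, zero at the start; "torque": the same for the moment, N m; "opening": finger opening in m; "grip_force": force on a finger pad.
Only numpy, scipy, OpenCV 4.12 (cv2) and the standard library are available. Lean on these libraries where they do the work, as an engineer would, in place of code of your own. Each camera call takes 0.05 s, during which the arm holds its last target. There are 200 camera calls.

TASK

On the filter holder plate lie two round mounted filters, a green one and an orange one, either side of a round recess. With the fingertips, push the green filter along the plate and over the rim of the recess until it drops in and lies flat and fully home. Only push it, never pick it up, and leave the orange filter and everything else where they are.

Things in the scene. Friction and masses are not known exactly. Their poses are not given: they have to be found in the camera images.
- filter_plate: fixed filter holder, a flat rectangular plate 150 (x) x 250 (y) x 24 mm high: black base with a bright aluminium deck. Origin at the centre of its underside, on the bench; z up, y along its long side. The deck is flat, 24 mm above the bench.
- cell_mouth (a point): centre of the round recess (the cell) in the middle of the plate, at the level of the deck. The recess is 57 mm across and 6 mm deep with a 1 mm chamfer on its rim; an 18 mm light aperture goes through its floor, leaving a wide flat seat all round. A filter fits in it flush with the deck.
- green_filter_center (a point): centre (half-way up) of the green filter: a loose disc 50 mm in diameter and 6 mm thick, about 40 g, black edge and bright green face. It starts lying on the deck near one end of the plate, 70 to 92 mm from the recess's centre along the plate's long side and up to 22 mm to either side of its centre line. Its centre is 3 mm above the deck while it lies there and 3 mm below the deck when home in the recess; z is the disc's axis.
- orange_filter_center (a point): centre (half-way up) of the orange filter, the same disc with an orange face, lying on the deck at the other side of the recess. It must stay where it is.
- vial: bystander: white vial with black cap, 36 mm across, 78 mm high, standing on the bench behind the plate. Origin at its underside.
- cork: bystander: brown cork, 26 mm across and 26 mm high, standing on the bench behind the plate. Origin at its underside.
- small_jar: bystander: white jar with grey lid and orange band, 44 mm across, 72 mm high, on the bench to the left. Origin at its underside.
- beaker: bystander: glass beaker, 70 mm across, 82 mm high, on the bench to the right. Origin at its underside.
- green_filter: the same green filter; origin at the centre of its underside.
- conical_flask_3: bystander: glass conical flask, 78 mm across, 125 mm high, on the bench at the right near the hot plate. Origin at its underside.
Not all that is in view belongs to the job. What is shaped like the green_filter but purple, red or yellow is not meant.

How it is judged:
On the way:
1. the green filter, still lying on the deck, reaches over the rim of the recess (horizontal distance between green_filter_center and cell_mouth below 0.045 m and z of green_filter_center in the frame of cell_mouth between 0.001 and 0.006 m), for 0.05 s.
At the end, for the whole second after the job is handed in: The green filter lies at rest in the recess: its centre within 5 mm of the recess's axis and within 1.5 mm of 3 mm below the deck, level within 0.05 rad; the orange filter is within 12 mm of where it started (horizontal distance between green_filter_center and cell_mouth below 0.005 m and z of green_filter_center in the frame of cell_mouth between -0.0045 and -0.0015 m and angle between green_filter_center's own z axis and vertical below 0.05 rad and linear speed of green_filter below 0.01 m/s and distance of orange_filter_center from where it was at the start of the episode below 0.012 m); the robot touches nothing.
It fails at once if the green filter is lifted more than 8 mm off the deck (z of green_filter_center in the frame of cell_mouth above 0.011 m).
It fails at once if the orange filter is displaced by more than 12 mm (distance of orange_filter_center from where it was at the start of the episode above 0.012 m).
It fails at once if a bystander is displaced by more than 15 mm (distance of any of vial, cork, small_jar, beaker, conical_flask_3 from where it was at the start of the episode above 0.015 m).
It also fails if it takes over 32 s, if anything falls off the work surface, if the arm or the gripper's body presses on something with over 40 N, if the wrist force passes 120 N, or if a joint passes its speed limit or range.

## Working session

There is one attempt and no reset: what is moved stays moved. The work goes in short steps, Python scripts to look and compute and a tool call to move; the robot and the scene stay as the last step left them, time stands still between calls to the robot, and variables do not carry over. Pictures are saved under pics/ and viewed, at most 10 in all, crops included, and the job is handed in when it is done.

Besides the shell and the picture viewer there is one more tool, called after ">>>" as name(argument=value, ...), one argument or row to a line, values as JSON. step_arm: Moves the arm, as the interface text tells. Its arguments: {"type":"object","properties":{"increments":{"type":"array"},"newtons":{"type":"number"}},"required":["increments"]}

```bash
mkdir -p pics; cat > h.py <<'E'
import numpy as np, cv2
from cell import robot, viewer
def grab(n):
    p=viewer.camera_params(n); return viewer.read_camera(n),p
def cast(p,uv,z):
    K=np.array(p["K"]);T=np.array(p["T"])
    d=np.array([p["k1"],0,0,0],float)
    xy=cv2.undistortPoints(np.array(uv,float).reshape(-1,1,2),K,d).reshape(-1,2)
    r=np.c_[xy,np.ones(len(xy))]@T[:3,:3].T; o=T[:3,3]
    return o+r*((z-o[2])/r[:,2])[:,None]
def blobs(im,lo,hi,amin=150):
    h=cv2.cvtColor(im,cv2.COLOR_RGB2HSV); m=cv2.inRange(h,lo,hi)
    c,_=cv2.findContours(m,cv2.RETR_EXTERNAL,cv2.CHAIN_APPROX_NONE)
    return [x for x in c if cv2.contourArea(x)>amin]
GREEN=((40,80,40),(85,255,255)); ORANGE=((5,120,80),(20,255,255))
E
python3 - <<'E'
from h import *
a=[]
for n in("scene","wrist"):
    im,p=grab(n); a.append(im)
    cv2.imwrite(f"pics/{n}0.png",im[...,::-1])
    for nm,r in(("g",GREEN),("o",ORANGE)):
        for c in blobs(im,*r):
            e=cv2.fitEllipse(c); print(n,nm,np.round(e[0]),np.round(e[1]),cast(p,[e[0]],.03).round(4))
E
```

```text
wrist g [222.   5.] [12. 40.] [[0.4714 0.1767 0.03  ]]
wrist o [326. 140.] [38. 40.] [[0.5741 0.0481 0.03  ]]
```

View pics/scene0.png

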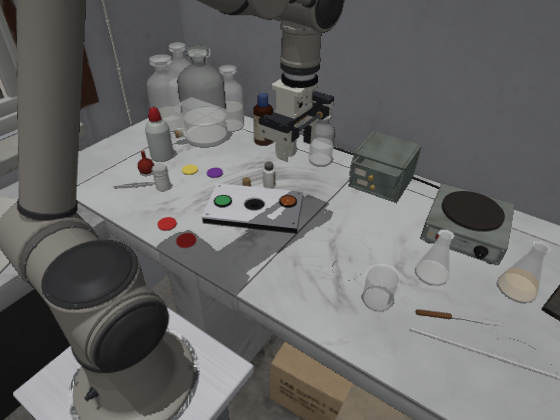

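View pics/wrist0.png

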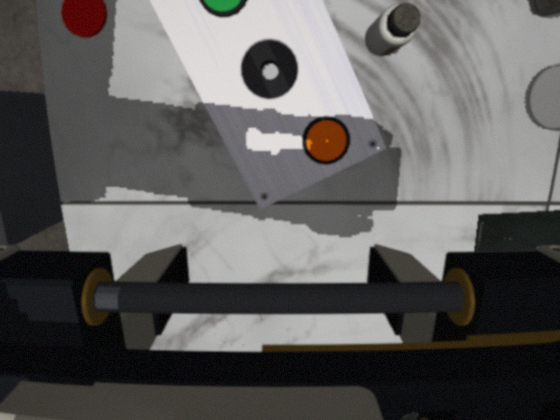

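Scene picture: green filter (222,200), recess (255,204) and orange filter (288,201) on the plate. The other discs lie on the bench: yellow (190,170), purple (214,172), red (167,223) and (186,240). The green one on the plate is the one meant. In the wrist picture it is cut off at (222,5), with the recess at (270,70) and orange at (326,140).

```bash
python3 - <<'E'
from h import *
s=robot.observe(); print({k:np.round(s[k],3) for k in("time","tool_pos","tool_rot","opening","contact_force")})
p=viewer.camera_params("wrist"); print(cast(p,[[270,69]],.024), np.round(p["T"],3))
im,p=grab("scene")
print(cast(p,[[222,200.5],[288,201]],.03),cast(p,[[255,204]],.024),cast(p,[[269,188],[247,188]],0))
for c in blobs(im,(40,80,30),(85,255,255),20): print(cv2.boundingRect(c))
cv2.imwrite("pics/crop.png",cv2.resize(im[150:260,140:320],None,fx=4,fy=4,interpolation=2)[...,::-1])
E
```

```text
{'time': np.float64(0.1), 'tool_pos': array([0.525, 0.   , 0.226]), 'tool_rot': array([-3.14 , -0.   ,  1.571]), 'opening': np.float64(0.092), 'contact_force': array([ 0.004,  0.521, -0.136])}
[[0.51704793 0.11811773 0.024     ]] [[ 1.     0.    -0.001  0.525]
 [-0.    -0.963 -0.271  0.073]
 [-0.001  0.271 -0.963  0.384]
 [ 0.     0.     0.     1.   ]]
[[0.46807093 0.19121414 0.03      ]
 [0.57087257 0.04512004 0.03      ]] [[0.51412886 0.11430886 0.024     ]] [[0.62174167 0.14524473 0.        ]
 [0.58386308 0.19759845 0.        ]]
(215, 195, 16, 10)
```

View pics/crop.png

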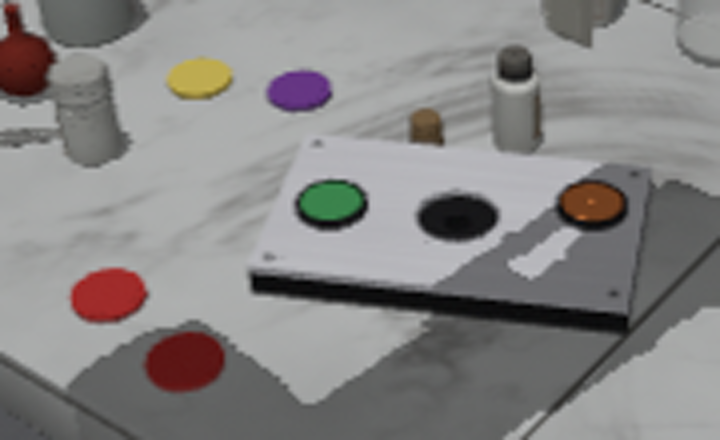

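The enlarged crop confirms it: the green filter on the deck (crop (331,203)), with the recess at (457,216) and orange at (592,204). Next I shift the hand for a view of all three.

>>> step_arm(
  increments=[
    {"delta_pos": [3,-1,0],"dr": [0,0,0],"fingers": 0},
    {"delta_pos": [6,-2,0],"dr": [0,0,0],"fingers": 0.35},
    {"delta_pos": [6,-2,0],"dr": [0,0,0],"fingers": 0.35},
    {"delta_pos": [6,-2,0],"dr": [0,0,0],"fingers": 0.35},
    {"delta_pos": [6,-2,0],"dr": [0,0,0],"fingers": 0.35},
  ],
  newtons=20,
)

```text
time: 0.78
tool_pos: [0.5053, 0.0592, 0.2266]
tool_rot: [3.142, 0.0, 1.57]
contact_force: [-0.7, -0.6, 1.0]
opening: 0.0463
grip_force: 0.0
```

```bash
cat > m.py <<'E'
from h import *
import sys
im,p=grab("wrist"); cv2.imwrite(f"pics/{sys.argv[1]}.png",im[...,::-1])
s=robot.observe(); print(np.round(s["time"],2),s["tool_pos"].round(4) if hasattr(s["tool_pos"],"round") else s["tool_pos"],np.round(s["tool_rot"],3),round(s["opening"],4))
for nm,r in(("g",GREEN),("o",ORANGE)):
    for c in blobs(im,*r):
        e=cv2.fitEllipse(c); print(nm,np.round(e[0]),np.round(e[1]),cast(p,[e[0]],.03).round(4))
for c in blobs(im,(0,0,0),(180,255,75),900):
    (u,v),ax,_=cv2.fitEllipse(c)
    if min(ax)>.8*max(ax) and max(ax)<100: print("dark",np.round([u,v]),np.round(ax),cast(p,[[u,v]],.024).round(4))
E
python3 m.py w1
```

```text
0.82 [0.5053 0.0593 0.2266] [3.142 0.    1.57 ] 0.042
g [243.  53.] [44. 46.] [[0.4719 0.1921 0.03  ]]
o [342. 196.] [36. 38.] [[0.5743 0.0481 0.03  ]]
o [364.  40.] [20. 22.] [[0.5901 0.2041 0.03  ]]
dark [341. 195.] [43. 45.] [[0.5749 0.0476 0.024 ]]
dark [288. 129.] [52. 53.] [[0.516  0.1184 0.024 ]]
dark [243.  53.] [47. 50.] [[0.4717 0.1928 0.024 ]]
```

View pics/w1.png

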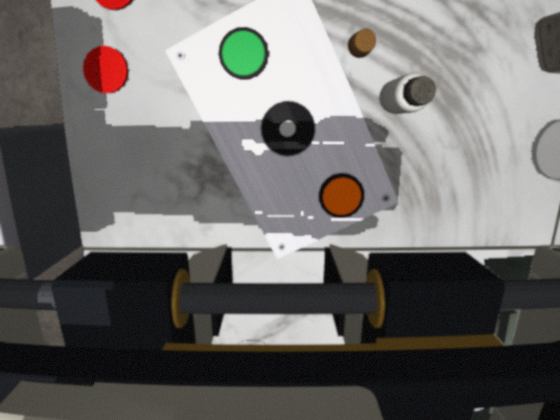

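Wrist picture: green (243,53), recess (288,129) and orange (342,196). I now turn 31° so the push line runs from green to recess, and go behind the filter.

>>> step_arm(
  increments=[
    {"delta_pos": [5,-1.7,0],"dr": [0,0,-8],"fingers": 0.35},
    {"delta_pos": [10,-3.3,0],"dr": [0,0,-16],"fingers": 0.35},
    {"delta_pos": [14,-4.7,0],"dr": [0,0,-24],"fingers": 0.35},
    {"delta_pos": [17.3,-5.8,0],"dr": [0,0,-31],"fingers": 0.35},
    {"delta_pos": [17.3,-5.8,0],"dr": [0,0,-31],"fingers": 0.35},
  ],
)

```text
time: 1.45
tool_pos: [0.4465, 0.2344, 0.2267]
tool_rot: [3.142, -0.0, 2.115]
contact_force: [0.1, 0.3, -0.1]
opening: 0.0294
grip_force: 0.0
```

>>> step_arm(
  increments=[
    {"delta_pos": [0,0,5],"dr": [0,0,0],"fingers": 0.35},
    {"delta_pos": [0,0,10],"dr": [0,0,0],"fingers": 0.35},
    {"delta_pos": [0,0,15],"dr": [0,0,0],"fingers": 0.35},
    {"delta_pos": [0,0,18],"dr": [0,0,0],"fingers": 0.35},
    {"delta_pos": [0,0,18],"dr": [0,0,0],"fingers": 0.35},
  ],
)

```text
time: 2.08
tool_pos: [0.4462, 0.2314, 0.0449]
tool_rot: [-3.137, -0.001, 2.109]
contact_force: [-1.0, 0.0, 0.6]
opening: 0.0297
grip_force: 0.0
```

```bash
python3 - <<'E'
from h import *
s=robot.observe(); t=np.array(s["tool_pos"]); print(t,s["tool_rot"],s["opening"],s["contact_force"])
im,p=grab("side"); cv2.imwrite("pics/s1.png",im[...,::-1])
y=s["tool_rot"][2]; ax=np.array([np.cos(y),np.sin(y)]); ay=np.array([np.sin(y),-np.cos(y)])
for n,c in(("g",(.4718,.1923)),("r",(.516,.1184))):
    v=np.array(c)-t[:2]; print(n,"tool cm",100*v@ax,100*v@ay)
E
```

```text
[0.44616578 0.23140137 0.04487496] [-3.13674164e+00 -7.41386392e-04  2.10940787e+00] 0.02965519809171434 [-0.98137715  0.01788726  0.5941354 ]
g tool cm -4.671439537620458 0.19481355602748684
r tool cm -13.282391128634163 0.19837687169148996
```

View pics/s1.png

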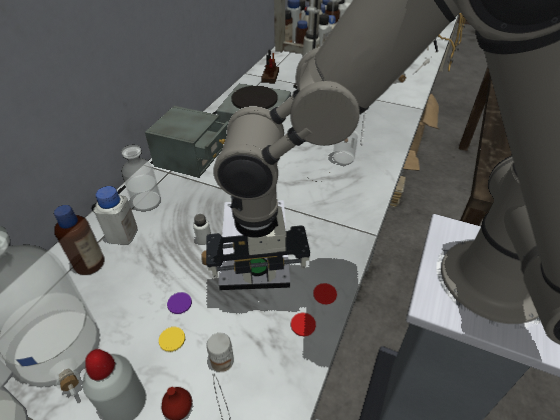

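Side picture: the fingers stand just behind the green filter (259,267) at the plate's end, and nothing is close by. I lower to just above the deck.

>>> step_arm(
  increments=[
    {"delta_pos": [0,0.1,0.9],"dr": [0,0,0],"fingers": 0.35},
    {"delta_pos": [0,0.2,1.6],"dr": [0,0,0],"fingers": 0.35},
    {"delta_pos": [0,0.2,1.8],"dr": [0,0,0],"fingers": 0.35},
    {"delta_pos": [0,0.2,1.8],"dr": [0,0,0],"fingers": 0.35},
    {"delta_pos": [0,0.2,1.8],"dr": [0,0,0],"fingers": 0.35},
  ],
)

```text
time: 2.75
tool_pos: [0.4489, 0.2341, 0.029]
tool_rot: [3.141, 0.0, 2.112]
contact_force: [-0.5, 0.1, -0.3]
opening: 0.03
grip_force: 0.0
```

>>> step_arm(
  increments=[
    {"delta_pos": [-0.6,0,0],"dr": [0,0,0],"fingers": 0.35},
    {"delta_pos": [-1.2,0,0],"dr": [0,0,0],"fingers": 0.35},
    {"delta_pos": [-1.8,0,0],"dr": [0,0,0],"fingers": 0.35},
    {"delta_pos": [-2.4,0,0],"dr": [0,0,0],"fingers": 0.35},
    {"delta_pos": [-3.0,0,0],"dr": [0,0,0],"fingers": 0.35},
  ],
)

```text
time: 3.38
tool_pos: [0.4644, 0.2079, 0.0287]
tool_rot: [3.142, 0.0, 2.112]
contact_force: [-0.2, 0.8, -0.5]
opening: 0.0295
grip_force: 0.1
```

```bash
cat > q.py <<'E'
from h import *
s=robot.observe(); t=np.array(s["tool_pos"]); print(s["time"],t,s["tool_rot"],s["opening"],np.round(s["contact_force"],1))
y=s["tool_rot"][2]; ax=np.array([np.cos(y),np.sin(y)]); ay=np.array([np.sin(y),-np.cos(y)])
L=[("r",(.516,.1184))]
for nm in("side","scene","wrist"):
    im,p=grab(nm)
    for z in (.03,.024):
      for c in blobs(im,(40,80,30),(85,255,255),15):
        (u,v),r=cv2.minEnclosingCircle(c); w=cast(p,[(u,v)],z)[0]
        if abs(w[0]-.5)<.07 and .1<w[1]<.22: L.append((f"{nm} {u:.0f},{v:.0f} r{r:.0f} z{z}",w[:2]))
for n,c in L:
    v=np.array(c)-t[:2]; print(n,np.round(c,4),"tool cm",np.round([100*v@ax,100*v@ay],2))
E
python3 q.py
```

```text
3.375 [0.46442911 0.20790774 0.02870781] [3.14155067e+00 2.78487210e-05 2.11165885e+00] 0.029459966027036218 [-0.2  0.8 -0.5]
r [0.516  0.1184] tool cm [-10.33  -0.19]
side 256,263 r8 z0.03 [0.4748 0.1859] tool cm [-2.42 -0.25]
side 255,256 r6 z0.03 [0.486 0.168] tool cm [-4.54 -0.2 ]
side 256,263 r8 z0.024 [0.4771 0.1817] tool cm [-2.9  -0.26]
side 255,256 r6 z0.024 [0.4885 0.1636] tool cm [-5.04 -0.22]
scene 228,200 r8 z0.03 [0.4768 0.1792] tool cm [-3.1  -0.42]
scene 228,200 r8 z0.024 [0.4824 0.1844] tool cm [-2.94  0.33]
wrist 278,325 r38 z0.03 [0.4829 0.1775] tool cm [-3.56  0.02]
wrist 278,325 r38 z0.024 [0.485 0.174] tool cm [-3.97  0.02]
```

Tips are 4.7 mm above the deck, which is too little overlap with the 6 mm disc. I back off, lower by 2.2 mm and shift 2 mm sideways.

>>> step_arm(
  increments=[
    {"delta_pos": [0.6,0,0],"dr": [0,0,0],"fingers": 0.35},
    {"delta_pos": [0.8,-0.2,0.1],"dr": [0,0,0],"fingers": 0.35},
    {"delta_pos": [0.8,-0.2,0.22],"dr": [0,0,0],"fingers": 0.35},
    {"delta_pos": [0.8,-0.2,0.22],"dr": [0,0,0],"fingers": 0.35},
    {"delta_pos": [0.8,-0.2,0.22],"dr": [0,0,0],"fingers": 0.35},
  ],
)

```text
time: 4.15
tool_pos: [0.4584, 0.2142, 0.0265]
tool_rot: [3.141, 0.0, 2.112]
contact_force: [0.5, 0.0, -0.1]
opening: 0.0299
grip_force: 0.0
```

>>> step_arm(
  increments=[
    {"delta_pos": [-0.6,0,0],"dr": [0,0,0],"fingers": 0.35},
    {"delta_pos": [-1.2,0,0],"dr": [0,0,0],"fingers": 0.35},
    {"delta_pos": [-1.8,0,0],"dr": [0,0,0],"fingers": 0.35},
    {"delta_pos": [-2.4,0,0],"dr": [0,0,0],"fingers": 0.35},
    {"delta_pos": [-3.0,0,0],"dr": [0,0,0],"fingers": 0.35},
  ],
)

```text
time: 4.78
tool_pos: [0.4741, 0.188, 0.0265]
tool_rot: [3.142, 0.0, 2.112]
contact_force: [-0.1, 0.7, -1.6]
opening: 0.0301
grip_force: 0.1
```

```bash
python3 q.py; python3 m.py w2 >/dev/null
```

```text
4.775 [0.4740657  0.18799659 0.02653381] [3.14151922e+00 4.37210883e-05 2.11161818e+00] 0.030098302939903503 [-0.1  0.7 -1.6]
r [0.516  0.1184] tool cm [-8.13  0.01]
side 256,255 r8 z0.03 [0.4846 0.1658] tool cm [-2.45 -0.24]
side 256,255 r8 z0.024 [0.4871 0.1614] tool cm [-2.95 -0.25]
scene 236,202 r7 z0.03 [0.4868 0.1578] tool cm [-3.25 -0.46]
scene 236,202 r7 z0.024 [0.4925 0.1628] tool cm [-3.11  0.29]
wrist 278,326 r38 z0.03 [0.4921 0.1583] tool cm [-3.47  0.01]
wrist 278,326 r38 z0.024 [0.4942 0.1548] tool cm [-3.89  0.01]
```

View pics/w2.png

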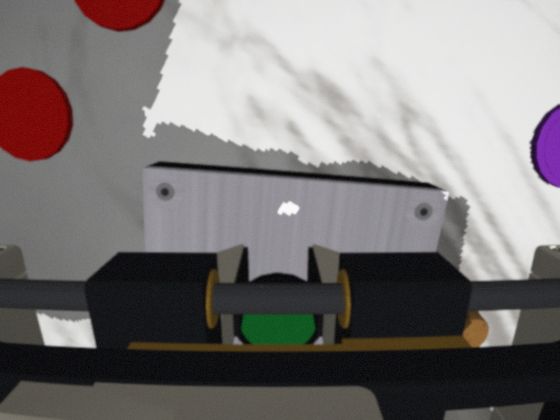

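The wrist picture shows the filter (278,320) seated centrally between the two tips and moving with them. About 52 mm remain, so I carry on.

>>> step_arm(
  increments=[
    {"delta_pos": [-0.6,0,0],"dr": [0,0,0],"fingers": 0.35},
    {"delta_pos": [-1.2,0,0],"dr": [0,0,0],"fingers": 0.35},
    {"delta_pos": [-1.8,0,0],"dr": [0,0,0],"fingers": 0.35},
    {"delta_pos": [-2.4,0,0],"dr": [0,0,0],"fingers": 0.35},
    {"delta_pos": [-3.0,0,0],"dr": [0,0,0],"fingers": 0.35},
  ],
)

```text
time: 5.6
tool_pos: [0.4895, 0.1623, 0.0265]
tool_rot: [-3.142, 0.0, 2.112]
contact_force: [-0.5, -0.4, 0.5]
opening: 0.0297
grip_force: 0.1
```

>>> step_arm(
  increments=[
    {"delta_pos": [-0.4,0,0],"dr": [0,0,0],"fingers": 0.35},
    {"delta_pos": [-0.8,0,0],"dr": [0,0,0],"fingers": 0.35},
    {"delta_pos": [-1.2,0,0],"dr": [0,0,0],"fingers": 0.35},
    {"delta_pos": [-1.6,0,0],"dr": [0,0,0],"fingers": 0.35},
    {"delta_pos": [-2.0,0,0],"dr": [0,0,0],"fingers": 0.35},
  ],
)

```text
time: 6.22
tool_pos: [0.4997, 0.1454, 0.0265]
tool_rot: [3.141, 0.0, 2.112]
contact_force: [0.1, -0.1, -0.7]
opening: 0.03
grip_force: 0.0
```

```bash
python3 q.py; python3 m.py w3 >/dev/null
```

```text
6.225 [0.49971461 0.14536475 0.02653946] [3.14149417e+00 1.07571428e-04 2.11188315e+00] 0.030024581993339114 [ 0.1 -0.1 -0.7]
r [0.516  0.1184] tool cm [-3.15  0.01]
side 254,238 r8 z0.03 [0.5113 0.1209] tool cm [-2.69 -0.27]
side 254,238 r8 z0.024 [0.5139 0.1162] tool cm [-3.23 -0.28]
scene 254,204 r8 z0.03 [0.5076 0.1142] tool cm [-3.08 -0.93]
scene 254,204 r8 z0.024 [0.5135 0.1189] tool cm [-2.98 -0.18]
wrist 278,319 r36 z0.03 [0.5156 0.1195] tool cm [-3.03  0.03]
wrist 278,282 r19 z0.03 [0.5045 0.1381] tool cm [-0.87  0.04]
wrist 278,319 r36 z0.024 [0.5177 0.1161] tool cm [-3.43  0.03]
wrist 278,282 r19 z0.024 [0.5061 0.1354] tool cm [-1.18  0.04]
```

View pics/w3.png

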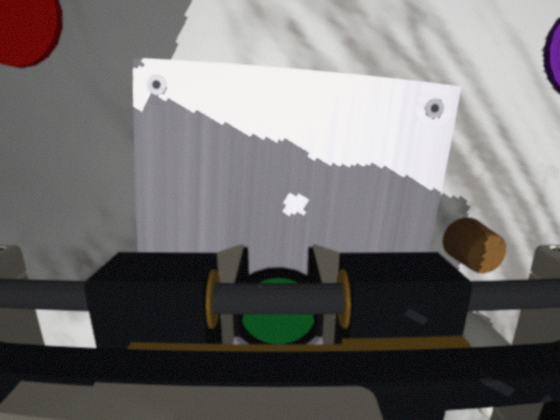

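The filter's image (278,319) has shifted relative to the hand, which fits a drop. I back off slightly, rise, and check.

>>> step_arm(
  increments=[
    {"delta_pos": [0.3,0,0],"dr": [0,0,0],"fingers": 0.35},
    {"delta_pos": [0.4,0,-1],"dr": [0,0,0],"fingers": 0.35},
    {"delta_pos": [0.4,0,-6],"dr": [0,0,0],"fingers": 0.35},
    {"delta_pos": [-4,0,-12],"dr": [0,0,0],"fingers": 0.35},
    {"delta_pos": [-9,0,-16],"dr": [0,0,0],"fingers": 0.35},
  ],
)

```text
time: 7.05
tool_pos: [0.5412, 0.0771, 0.1811]
tool_rot: [3.139, 0.001, 2.114]
contact_force: [0.6, 0.2, 0.0]
opening: 0.0296
grip_force: 0.0
```

>>> step_arm(
  increments=[
    {"delta_pos": [0,0,0],"dr": [0,0,0],"fingers": 0.35},
    {"delta_pos": [0,0,0],"dr": [0,0,0],"fingers": 0.35},
    {"delta_pos": [0,0,0],"dr": [0,0,0],"fingers": 0.35},
    {"delta_pos": [0,0,0],"dr": [0,0,0],"fingers": 0.35},
    {"delta_pos": [0,0,0],"dr": [0,0,0],"fingers": 0.35},
  ],
)

```text
time: 7.68
tool_pos: [0.5405, 0.0774, 0.1774]
tool_rot: [-3.141, -0.0, 2.113]
contact_force: [-0.2, -0.2, 0.3]
opening: 0.03
grip_force: 0.0
```

```bash
python3 m.py w4; python3 -c "
import cv2
im=cv2.imread('pics/w4.png');cv2.imwrite('pics/w4c.png',cv2.resize(im[:280,140:420],None,fx=2,fy=2,interpolation=2))"
```

```text
7.72 [0.5406 0.0773 0.1776] [-3.141 -0.     2.112] 0.0293
g [278. 141.] [45. 47.] [[0.515  0.1205 0.03  ]]
o [292. 239.] [40. 42.] [[0.5739 0.0481 0.03  ]]
o [400. 104.] [22. 24.] [[0.5897 0.204  0.03  ]]
dark [277. 143.] [60. 61.] [[0.5154 0.1189 0.024 ]]
```

View pics/w4c.png

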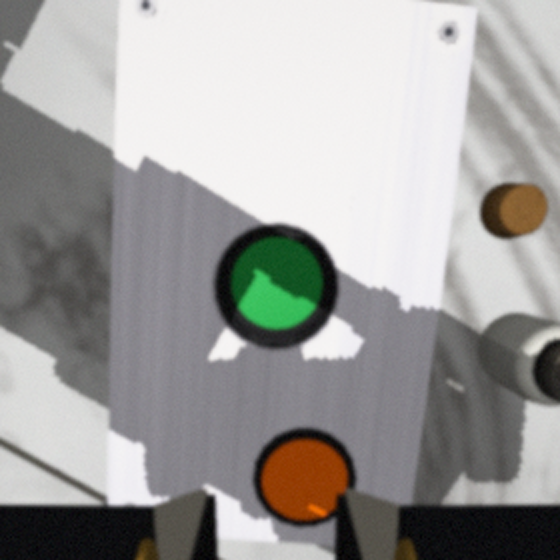

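The crop shows the green disc (278,285) concentric inside a round dark recess ring (277,285), flush and level. The orange filter has not moved (0.574, 0.048) and the gripper is clear.

```bash
python3 -c "
from cell import robot; print(robot.hand_in())"
```

```text
the job is handed in; nothing more can be done
None
```

The green filter was pushed along the deck into the recess, where the last picture shows it flush and centred with the orange filter unmoved; the job is handed in, but the interface returned no verdict.

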